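# Clamp a model rib with the D-key

### The job

On the sloping jig, clamp the white rib: take the key with the D-shaped shaft out of the wooden rack, turn it until its flat matches the flat of the spindle's socket, seat it fully home square to the slope, and turn it clockwise until the clamping disc has closed on the rib and it will turn no farther. Then pull the key out and stand it back upright, fully home, in the hole of the rack that it came from, and let go. Leave the clamp closed, and do not disturb the other key or the other loose things on the bench.

Things in the scene. Friction and masses are not known exactly. Their poses are not given: they have to be found in the camera images.
- rack: wooden key rack, fixed, 80 x 200 x 40 mm tall; origin at the centre of its underside, y along its length. Two upright through-holes, 29 mm across, at y = -55 and +55 mm (x = 0). One holds the D-key, the other the spare key; either may be in either hole.
- key_handle (a point): centre of the handle of the D-key, the one to use (0.15 to 0.31 kg). The handle is a dark upright slab, 30 mm (x) by 16 mm (y, the way to pinch it) by 42 mm tall (z), from 8 to 50 mm above the collar's underside; this point is 29 mm above it. +x points to the side of the key's flats, z up its axis from shaft to handle.
- key: the same D-key; origin on its axis at the underside of its collar, same axes. Steel collar 8 mm thick, 56 mm across, with a flat 15 mm from the axis, flush with the handle's end; below it the shaft, 24 mm across, 26 mm long, with a flat 6 mm from the axis on the same side (+x), last 5 mm tapering in 2.5 mm. In the rack the shaft hangs in the hole and the collar rests on top.
- spare_handle (a point): centre of the same-sized handle of the spare key: round collar 56 mm across without a flat, square shaft; to be left alone
- jig: sloping clamping jig, fixed, base 210 x 170 mm; origin at the centre of its underside. A metal face, 200 x 150 mm, leans 30 degrees: it rises towards the jig's +x and looks up and towards -x. On its upper half a white rib (fixed) lies against a steel stop; on its lower half turns the spindle. Highest point about 145 mm above the bench.
- socket (a point): centre of the mouth of the spindle's D socket, atop a steel boss 52 mm across, 40 mm off the face, some 114 mm above the bench. z points out along the axis (30 degrees from vertical), +x to the socket's flat; it turns with the spindle. 26 mm across, flat 7 mm from the axis (1 mm play round the key), 28 mm deep. Home: collar resting on the boss, key on this point.
- spindle (a joint): turn of the spindle, rad: 0 fully open, growing clockwise as seen looking down into the socket, 1.5 at its hard stop, where the off-centre disc under the boss meets the rib. Drags lightly (0.06 N m) and stays where it is left; starts between 0 and 0.3.
- glue_mid (a point): white glue bottle with a cap, 48 mm across, 110 mm tall; bystander; this point is at its middle
- cutter_mid (a point): orange box cutter, 130 mm long, lying; bystander; this point is at its middle
- loose_rib_mid (a point): white plastic ladder-shaped model rib 160 x 50 x 14 mm, lying loose on the bench; bystander; this point is at its middle
- offcut_mid (a point): wood offcut 50 x 35 x 25 mm; bystander; this point is at its middle
- driver_mid (a point): screwdriver with a black handle, 170 mm long, lying; bystander; this point is at its middle
- jar_mid (a point): glass jar with a metal lid, 52 mm across, 60 mm tall; bystander; this point is at its middle
- pot_mid (a point): empty metal pot, 76 mm across, 95 mm tall; bystander; this point is at its middle
Not all that is in view belongs to the job. Leave any green look-alike of the key alone. Several things look just like the rack: the one meant starts farthest to the robot's right.

How it is judged (in metres and radians):
On the way, in this order (a step that is already met when the one before it is completed fails the run):
1. the D-key is lifted out of the rack (z of key in the frame of rack above 0.07 m), for 0.1 s.
2. the key sits fully home in the socket, square to it (collar within 5 mm of the mouth), the clamp not yet closed (distance between key and socket below 0.005 m and angle between the z axis of key and the z axis of socket, either way round below 0.12 rad and not (value of joint spindle above 1.4 rad)), for 0.1 s.
3. with the key home, the spindle is turned clockwise to its stop (beyond 1.4 of 1.5 rad) (distance between key and socket below 0.005 m and angle between the z axis of key and the z axis of socket, either way round below 0.12 rad and value of joint spindle above 1.4 rad), for 0.1 s.
4. the key is pulled out of the socket (distance between key and socket above 0.04 m), for 0.1 s.
At the end, for the whole second after the job is handed in: The spindle stands beyond 1.4 rad (stop at 1.5); the D-key stands at rest in the rack hole it came from, within 12 mm of where it started, its collar within 5 mm of the rack's top and within 0.12 rad of upright (value of joint spindle above 1.4 rad and distance of key from where it was at the start of the episode below 0.012 m and angle between key's own z axis and vertical below 0.12 rad and z of key in the frame of rack below 0.045 m and linear speed of key below 0.02 m/s); the robot touches nothing.
It fails at once if the spare key or another loose thing is shifted by more than 30 mm (distance of any of spare_handle, glue_mid, cutter_mid, loose_rib_mid, offcut_mid, driver_mid, jar_mid, pot_mid from where it was at the start of the episode above 0.03 m).
It also fails if it takes over 53 s, if anything falls off the work surface, if the arm or the gripper's body presses on something with over 40 N, if the wrist force passes 120 N, or if a joint passes its speed limit or range.

### The arm

A 6-joint arm with a two-finger parallel gripper is mounted at the origin on the work surface. World frame = base frame: x ahead of the robot, y to its left, z up, the work surface at z = 0. Lengths are in m, angles in degrees, forces in N, time in s.
With the tool pointing down it reaches from about 0.4 to 0.825 m from the base axis. Payload 7 kg.
Tool frame: the origin (TCP) lies at the very end of the fingers, on their centre line; the grasp point (between the pads) lies 19 mm behind it; z points along the fingers, y is the line along which they close (so a half turn about z gives the same grasp; the last joint's range is limited). The gripper opens to 88 mm and grips with 3 to 60 N. Pads are 19 mm wide; open, the fingers measure 130 mm over their backs; the gripper's body (78 mm by 193 mm) begins 47 mm behind the grasp point.
Start: joints at [-49.612, 20.546, 0.682, 0, -70.136, -16.507], TCP at [0.273, -0.617, 0.227] pointing down, gripper open.
Joint ranges: [-176.03, 176.03], [-82.01, 121.73], [-58.28, 71.71], [-173.87, 95.51], [-174.79, -0.11], [-173.66, 173.66]. Speed limits (degrees/s): [136.94, 136.94, 172.46, 180, 180, 180].

### API

Orientations are given as [roll, pitch, yaw] about the fixed x, y, z axes, in that order (R = Rz(yaw) Ry(pitch) Rx(roll)).
In Python, from plant import r gives the robot as it stands. The module is installed in compiled form; this text tells all that it offers.
- The arm moves only by the tool jog_arm, never from a script. Its arguments are lists of equal length, an entry for each row: "travel": the shift along the tool's x, y, z each as a share of 50 cm, from -1 to 1, a list of three; "dr": the turn, a rotation vector about the tool's x, y, z each as a share of 360 degrees, from -1 to 1, a list of three; "claw": the opening, from 0 (shut) to 1 (fully open). A call has exactly 10 rows; each row is the pose to reach, as a shift and turn from the pose commanded when the call began, along the tool's axes at that moment, turning the shorter way round; what a row does not reach only later rows make up. A row lasts 1/8 s, in which the tool goes at most 62.5 mm and 10.7 degrees, less where a joint would pass 70% of its speed; a pose out of reach is approached as far as the arm can. A call with a number of a shift or a turn outside -1 to 1 is refused whole. A call with a gripper value outside its range is refused whole. The fingers move at their own pace and stop on an object; "newtons" is the grip in N (left out, the last holds). Time passes only in rows, so rows that repeat a pose let the fingers close, or fill a call up. It gives the time, the measured TCP pose, the force, the opening and the grip force at its end, in the units of the state.
- r.get_state(): the state, without advancing time (a new reading comes with each control period).
- r.capture(name): name is "scene" or "top"; returns a dict with "pixels" (480x640x3 uint8, red, green, blue), "range_z" (480x640 float32, m along the optical axis (not along the pixel's ray), 0 where there is no reading), "fx", "fy", "cx", "cy" (pixels), "position" and "attitude" of the camera in the world. Camera axes: x right, y up, looking along -z (the intrinsics and any distortion apply to the point x, -y, -z); pixel columns grow to the right and rows downward; lengths in m; the calibration is good to about 2 mm. A picture is of the moment at which its call begins.
- r.close_job(): hands the job in; it is judged then, once.
Trained networks look in the newest picture that a camera, given by its name, has taken for a name from the list of things; names that differ only in an ending like _2 or _b are one class to them, and where a whole thing is asked for, a point or a joint stands for the part that bears it (a point fixed in the world has none). Each returns a list of dicts, best first, with "conf" (0 to 1); they miss things now and then, are a little off and sometimes report something else, mostly with a low value. They report only what shows in the picture. A call takes as long as a camera call. They do not tell look-alikes from the thing itself.
- r.boxes_of(name, camera): "extent" ([left, top, right, bottom] in pixels, round what is visible of it).
- r.regions_of(name, camera): "pixels" (480x640 bool, what is visible of it) and "extent" ([left, top, right, bottom] in pixels, round what is visible of it).
- r.tip_of(name, camera): "at" ([column, row] in pixels: a listed point, or the origin of a listed thing).
The state is a dict: "time_s": time; "joints": joint angles; "qd": joint speeds; "joint_torque": joint torques, N m; "tcp_pos": TCP position; "eef_rot": TCP orientation; "contact_force": force on the tool from outside, world axes, zero at the start; "moment": the same for the moment, N m; "gripper_width": finger opening in m; "gripper_force": force on a finger pad.
Only numpy, scipy, OpenCV 4.12 (cv2) and the standard library are available. Lean on these libraries where they do the work, as an engineer would, in place of code of your own. Each camera call takes 0.05 s, during which the arm holds its last target. There are 200 camera calls.

## Working session

There is one attempt and no reset: what is moved stays moved. The work goes in short steps, Python scripts to look and compute and a tool call to move; the robot and the scene stay as the last step left them, time stands still between calls to the robot, and variables do not carry over. Pictures are saved under pics/ and viewed, at most 12 in all, crops included, and the job is handed in when it is done.

Besides the shell and the picture viewer there is one more tool, called after "Request:" as name(argument=value, ...), one argument or row to a line, values as JSON. jog_arm: Moves the arm, as the interface text tells. Its arguments: {"type":"object","properties":{"travel":{"type":"array"},"dr":{"type":"array"},"claw":{"type":"array"},"newtons":{"type":"number"}},"required":["travel","dr","claw"]}

```bash
mkdir -p pics
cat > h.py <<'E'
import numpy as np, cv2
from scipy.spatial.transform import Rotation as R
from plant import r
def cam(n):
    c=r.capture(n); return c
def camR(c):
    a=np.array(c["attitude"],float)
    if a.shape==(3,3): return a
    if a.size==4: return R.from_quat(a).as_matrix()
    return R.from_euler('xyz',a,degrees=True).as_matrix()
def world(c,u,v,z=None):
    u=np.asarray(u,float);v=np.asarray(v,float)
    if z is None: z=c["range_z"][v.round().astype(int),u.round().astype(int)]
    p=np.stack([(u-c["cx"])/c["fx"]*z,-(v-c["cy"])/c["fy"]*z,-z*np.ones_like(u)],-1)
    return p@camR(c).T+np.array(c["position"])
def save(c,f,box=None,s=1):
    im=c["pixels"][:,:,::-1]
    if box: im=im[box[1]:box[3],box[0]:box[2]]
    cv2.imwrite('pics/'+f,cv2.resize(im,None,fx=s,fy=s,interpolation=cv2.INTER_CUBIC))
E
python3 - <<'E'
from h import *
np.set_printoptions(precision=3,suppress=True)
print(r.get_state())
for n in ("scene","top"):
    c=cam(n); save(c,n+'.png'); np.save(n+'.npy',c,allow_pickle=True)
    print(n,c["position"],c["attitude"],c["fx"],c["fy"],c["cx"],c["cy"],[k for k in c])
    for t in ("rack","key_handle","key","spare_handle","jig","socket","glue_mid","cutter_mid","loose_rib_mid","offcut_mid","driver_mid","jar_mid","pot_mid"):
        for d in r.tip_of(t,n)[:4]:
            u,v=d["at"]
            print(t,round(d["conf"],2),np.round(d["at"],1),world(c,min(max(u,0),639),min(max(v,0),479)))
E
```

```text
{'time_s': 0.0, 'joints': array([-49.611,  20.591,   0.631,  -0.018, -70.136, -16.507]), 'qd': array([ 0.078, -0.011,  0.035,  0.063,  0.036, -0.028]), 'joint_torque': array([  0.   , -58.273,  29.306,   6.998,   0.007,  -0.   ]), 'tcp_pos': array([ 0.273, -0.617,  0.226]), 'eef_rot': array([ 179.903,   -0.011, -156.124]), 'contact_force': array([-0.323,  0.722,  0.359]), 'moment': array([-0.005, -0.014, -0.043]), 'gripper_force': 0.0, 'gripper_width': 0.08796817105114665}
scene [0.976 0.783 0.727] [ 53.847   0.048 150.139] 530.1225416426707 530.1225416426707 326.78385725833846 232.77206372159597 ['pixels', 'range_z', 'fx', 'fy', 'cx', 'cy', 'position', 'attitude']
rack 0.86 [304.8 210.2] [ 0.504 -0.145  0.034]
rack 0.74 [523.5 309.1] [0.314 0.353 0.041]
rack 0.22 [330.8 308.8] [0.643 0.215 0.085]
key_handle 0.92 [366.6 190.1] [ 0.354 -0.11   0.061]
key_handle 0.74 [324.9 195.6] [ 0.459 -0.128  0.069]
key 0.68 [327.6 203.4] [ 0.454 -0.124  0.048]
key 0.68 [368.5 197.5] [ 0.346 -0.112  0.037]
spare_handle 0.67 [293.4 173.9] [ 0.486 -0.234  0.082]
jig 0.74 [330.7 311.3] [0.643 0.216 0.
[... 1093 characters left out ...]
284.9] [ 0.452 -0.123  0.089]
spare_handle 0.81 [431.9 269.6] [ 0.481 -0.238  0.09 ]
spare_handle 0.17 [232.9 235.1] [0.563 0.174 0.077]
jig 0.82 [251.9 224.3] [0.583 0.133 0.088]
jig 0.51 [115.5 214.8] [0.629 0.456 0.002]
jig 0.33 [353.3 155.3] [ 0.754 -0.088  0.012]
jig 0.22 [234.9 234.3] [0.564 0.169 0.081]
socket 0.8 [233.4 236.7] [0.559 0.173 0.081]
socket 0.36 [432.3 144.3] [ 0.782 -0.272 -0.005]
glue_mid 0.71 [243.  320.8] [0.383 0.15  0.09 ]
loose_rib_mid 0.71 [427.5 144.9] [ 0.781 -0.261 -0.005]
offcut_mid 0.6 [310.2 317.5] [0.389 0.015 0.024]
jar_mid 0.7 [123.7 270.3] [0.494 0.409 0.061]
pot_mid 0.84 [115.3 214.1] [0.63  0.456 0.004]
pot_mid 0.5 [379.6 281. ] [ 0.459 -0.13   0.091]
```

View pics/scene.png

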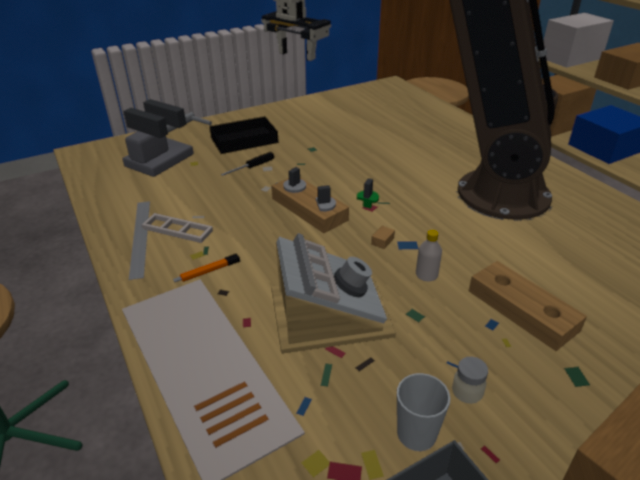

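View pics/top.png

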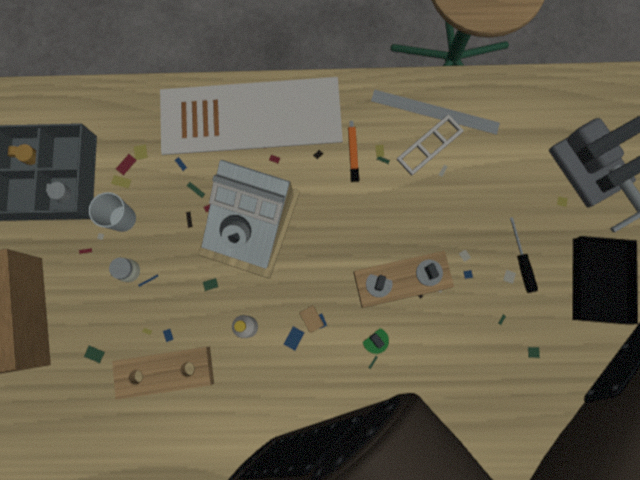

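The rack is the wooden block with two keys, at top (403,278) and scene (310,202); the empty block at top (163,372) is a decoy. The handles that could be the D-key are top (379,284), top (430,271) and the green look-alike at (376,341). The boss is at top (235,231) and scene (353,276). I'll crop in close.

Run:
```python
from h import *
t=np.load('top.npy',allow_pickle=True).item();s=np.load('scene.npy',allow_pickle=True).item()
f=lambda c,b:cv2.resize(c["pixels"][b[1]:b[3],b[0]:b[2],::-1],(400,300),interpolation=cv2.INTER_CUBIC)
g=lambda x:np.clip(x.astype(float)*1.6,0,255).astype('uint8')
im=np.vstack([np.hstack([f(t,(348,240,460,324)),f(s,(262,150,358,222))]),np.hstack([f(t,(195,195,275,255)),f(s,(310,240,390,300))])])
cv2.imwrite('pics/crop.png',g(im))
```

```text
(no output)
```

View pics/crop.png

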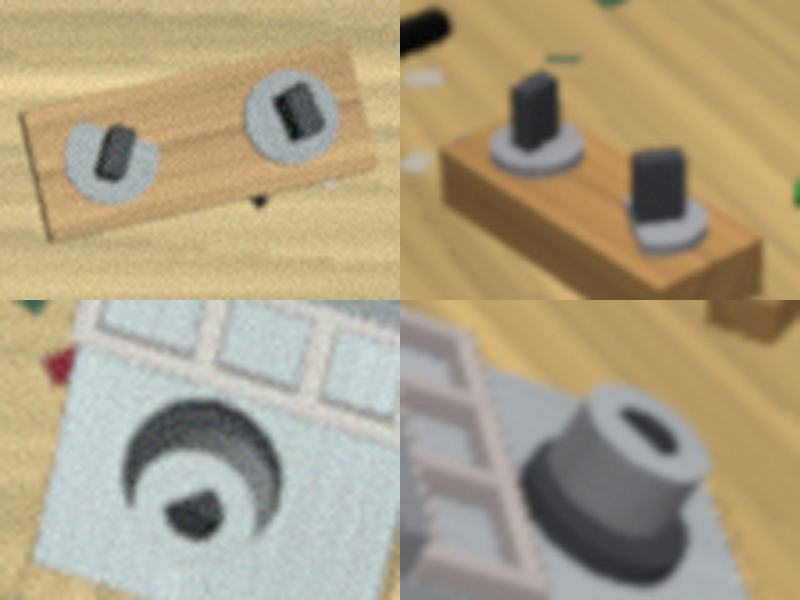

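```bash
cat >> h.py <<'E'
def proj(c,P):
    q=(np.asarray(P)-np.array(c["position"]))@camR(c)
    return np.stack([c["cx"]+c["fx"]*q[...,0]/-q[...,2],c["cy"]+c["fy"]*q[...,1]/q[...,2]],-1)
def rect(c,o,ex,ey,half,n=300):
    g=(np.arange(n)+.5)/n*2*half-half
    A,B=np.meshgrid(g,-g)
    p=proj(c,o+A[...,None]*ex+B[...,None]*ey).astype('float32')
    return cv2.remap(c["pixels"][:,:,::-1].copy(),p[...,0],p[...,1],cv2.INTER_CUBIC)
def cloud(c):
    v,u=np.mgrid[0:480,0:640]; W=world(c,u,v,c["range_z"]); W[c["range_z"]<=0]=np.nan; return W
E
python3 - <<'E'
from h import *
from scipy.optimize import least_squares
np.set_printoptions(precision=4,suppress=True)
t=np.load('top.npy',allow_pickle=True).item();s=np.load('scene.npy',allow_pickle=True).item()
out=[]
for nm,c in (('top',t),('scene',s)):
    W=cloud(c); X=W.reshape(-1,3)
    near=np.hypot(X[:,0]-.46,X[:,1]+.185)<.17
    rk=X[near&(X[:,2]>.033)&(X[:,2]<.046)]
    print(nm,'rack z',np.median(rk[:,2]),cv2.minAreaRect(rk[:,:2].astype('float32')*1000))
    k=X[(np.hypot(X[:,0]-.455,X[:,1]+.13)<.05)&(X[:,2]>.075)]
    print('handle top',len(k),np.median(k[:,2]),cv2.minAreaRect(k[k[:,2]>.084][:,:2].astype('float32')*1000),np.nanmax(k[:,2]))
    k=X[(np.hypot(X[:,0]-.455,X[:,1]+.13)<.05)&(X[:,2]>.0445)&(X[:,2]<.056)]
    print('collar',len(k),np.median(k[:,2]),k.mean(0))
    # jig face
    J=X[(np.hypot(X[:,0]-.57,X[:,1]-.15)<.13)&(X[:,2]>.03)]
    best=(0,)
    rng=np.random.default_rng(0)
    for _ in range(1500):
        a,b,d=J[rng.choice(len(J),3,False)]
        n=np.cross(b-a,d-a); l=np.linalg.norm(n)
        if l<1e-6: continue
        n/=l; n*=np.sign(n[2])
        if not .8<n[2]<.93: continue
        m=abs((J-a)@n)<.003
        if m.sum()>best[0]: best=(m.sum(),m)
    P=J[best[1]]; o=P.mean(0); n=np.linalg.svd(P-o)[2][2]; n*=np.sign(n[2])
    print('face',len(P),o,n,'tilt',np.degrees(np.arccos(n[2])),'yaw of jig',np.degrees(np.arctan2(-n[1],-n[0])))
    h=(J-o)@n
    B=J[(h>.034)&(h<.046)&(np.hypot(*(J-[.55,.165,0])[:,:2].T)<.05)]
    print('mouth pts',len(B),B.mean(0),np.median((B-o)@n))
E
```

```text
top rack z 0.03979308649684521 ((417.20428466796875, -188.5816192626953), (180.96629333496094, 216.9398956298828), 11.654541969299316)
handle top 120 0.088978971216217 ((456.9112548828125, -131.9126739501953), (15.745652198791504, 28.88632583618164), 72.75677490234375) 0.09504337788109973
collar 340 0.04808311616144145 [ 0.4511 -0.1295  0.0482]
face 3354 [0.597  0.1491 0.0899] [-0.4737  0.1667  0.8648] tilt 30.142904769847984 yaw of jig -19.38752288381414
mouth pts 404 [0.5542 0.1671 0.1087] 0.03967366211859738
scene rack z 0.04114217219284044 ((419.781982421875, -190.22698974609375), (187.44253540039062, 217.422607421875), 10.679110527038574)
handle top 119 0.08696301061161238 ((461.0016174316406, -132.9147186279297), (19.881258010864258, 29.166343688964844), 76.89091491699219) 0.09517030132617199
collar 169 0.04946609984721484 [ 0.4595 -0.1215  0.0494]
face 2312 [0.6145 0.1643 0.0961] [-0.4701  0.1696  0.8662] tilt 29.982394437131962 yaw of jig -19.83524246999535
mouth pts 351 [0.5588 0.1692 0.1099] 0.039523484646792166
```

```bash
cat >> h.py <<'E'
psi=np.radians(-19.6)
n=np.array([-.5*np.cos(psi),-.5*np.sin(psi),np.sqrt(.75)])
U=np.array([np.sqrt(.75)*np.cos(psi),np.sqrt(.75)*np.sin(psi),.5]); V=np.cross(n,U)
E
python3 - <<'E'
from h import *
np.set_printoptions(precision=4,suppress=True)
t=np.load('top.npy',allow_pickle=True).item();s=np.load('scene.npy',allow_pickle=True).item()
rows=[]
for nm,c,o in (('top',t,np.array([.597,.1491,.0899])),('scene',s,np.array([.6145,.1643,.0961]))):
    m=np.array([.5565,.168,.11]); m=m+n*(.04-(m-o)@n); print(nm,'m',m)
    a=rect(c,m,U,V,.04); b=rect(c,np.array([.455,-.126,.048]),np.array([1.,0,0]),np.array([0,1.,0]),.04)
    rows.append(np.hstack([a,b]))
im=np.vstack(rows)
for x in (150,450):
    for y in (150,450): cv2.circle(im,(x,y),2,(0,0,255),-1)
cv2.imwrite('pics/rect.png',np.clip(im*1.6,0,255).astype('uint8'))
E
```

```text
top m [0.5563 0.1681 0.1103]
scene m [0.5565 0.168  0.11  ]
```

View pics/rect.png

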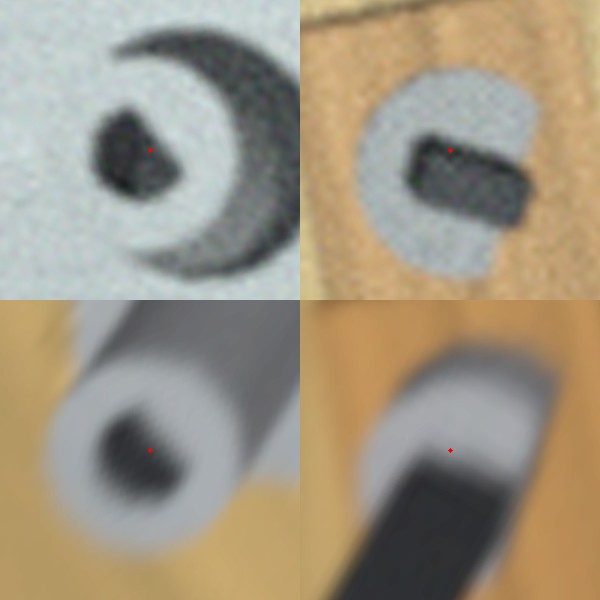

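Key chosen: the grey D-collar key at top (379,284). In the rectified views its collar centre is (462,172), flat at -16.5° yaw. The socket centre is (141,151) top and (143,455) scene, with its flat about 38° from up-slope. Next I compute the approach.

```bash
cat >> h.py <<'E'
def go(p,M,base=None):
    st=r.get_state(); P,T=(base if base else (np.array(st["tcp_pos"]),R.from_euler('xyz',st["eef_rot"],degrees=True).as_matrix()))
    tr=T.T@(np.array(p)-P)/.5; dr=R.from_matrix(T.T@M).as_rotvec()/(2*np.pi)
    print('travel',np.round(tr,4),'dr',np.round(dr,4)); return tr,dr
def keyrot(kx,kz): # tool rot: x=kx, z=-kz
    z=-np.array(kz)/np.linalg.norm(kz); x=np.array(kx)-z*(np.array(kx)@z); x/=np.linalg.norm(x)
    return np.stack([x,np.cross(z,x),z],1)
MK=keyrot([np.cos(np.radians(-16.5)),np.sin(np.radians(-16.5)),0],[0,0,1])
def MS(a): a=np.radians(a); return keyrot(np.cos(a)*U+np.sin(a)*V,n)
mouth=np.array([.5564,.168,.1102])-U*.0021-V*.0008
def state():
    s=r.get_state(); print({k:np.round(s[k],4) for k in ("time_s","joints","tcp_pos","eef_rot","contact_force","gripper_width","gripper_force")})
E
python3 -c "
from h import *
go([.4585,-.132,.2],MK)"
```

```text
travel [-0.7317  0.7373  0.0531] dr [-0.      0.     -0.3878]
```

Request:
jog_arm(
  travel=[
    [-0.73,0.737,0.053],
    [-0.73,0.737,0.053],
    [-0.73,0.737,0.053],
    [-0.73,0.737,0.053],
    [-0.73,0.737,0.053],
    [-0.73,0.737,0.053],
    [-0.73,0.737,0.053],
    [-0.73,0.737,0.053],
    [-0.73,0.737,0.053],
    [-0.73,0.737,0.053],
  ],
  dr=[
    [0,0,-0.388],
    [0,0,-0.388],
    [0,0,-0.388],
    [0,0,-0.388],
    [0,0,-0.388],
    [0,0,-0.388],
    [0,0,-0.388],
    [0,0,-0.388],
    [0,0,-0.388],
    [0,0,-0.388],
  ],
  claw=[1,1,1,1,1,1,1,1,1,1],
  newtons=40,
)

```text
time_s: 2.65
tcp_pos: [0.4585, -0.1308, 0.2002]
eef_rot: [-180.0, -0.0, -48.2]
contact_force: [-0.2, 0.1, -0.1]
gripper_width: 0.0878
gripper_force: 0.0
```

```bash
python3 -c "
from h import *
state();go([.4585,-.132,.125],MK)"
```

```text
{'time_s': np.float64(2.65), 'joints': array([ 7.80080e+00,  2.76250e+00, -2.57674e+01,  4.00000e-04,
       -6.14383e+01,  3.40382e+01]), 'tcp_pos': array([ 0.4585, -0.1308,  0.2002]), 'eef_rot': array([-1.799739e+02, -1.800000e-02, -4.816080e+01]), 'contact_force': array([-0.1736,  0.1197, -0.0999]), 'gripper_width': np.float64(0.0878), 'gripper_force': np.float64(0.0)}
travel [0.0018 0.0017 0.1505] dr [-0.0001 -0.0001 -0.0879]
```

Request:
jog_arm(
  travel=[
    [0.002,0.002,0],
    [0.002,0.002,0.02],
    [0.002,0.002,0.06],
    [0.002,0.002,0.12],
    [0.002,0.002,0.18],
    [0.002,0.002,0.24],
    [0.002,0.002,0.28],
    [0.002,0.002,0.294],
    [0.002,0.002,0.294],
    [0.002,0.002,0.294],
  ],
  dr=[
    [0,0,-0.088],
    [0,0,-0.088],
    [0,0,-0.088],
    [0,0,-0.088],
    [0,0,-0.088],
    [0,0,-0.088],
    [0,0,-0.088],
    [0,0,-0.088],
    [0,0,-0.088],
    [0,0,-0.088],
  ],
  claw=[1,1,1,1,1,1,1,1,0.6,0.4],
)

```text
time_s: 3.9
tcp_pos: [0.4584, -0.1339, 0.0539]
eef_rot: [-180.0, -0.1, -17.0]
contact_force: [0.0, 0.4, 1.5]
gripper_width: 0.0726
gripper_force: 0.0
```

Run:
```python
from h import *
state()
c=cam('top');d=cam('scene')
f=lambda c,b:cv2.resize(c["pixels"][b[1]:b[3],b[0]:b[2],::-1],(400,300),interpolation=cv2.INTER_CUBIC)
cv2.imwrite('pics/grasp.png',np.clip(np.hstack([f(c,(340,240,460,330)),f(d,(262,132,382,222))])*1.5,0,255).astype('uint8'))
```

```text
{'time_s': np.float64(3.9), 'joints': array([ 7.41000e+00,  1.30704e+01, -3.64974e+01,  1.41000e-02,
       -4.03442e+01,  6.55807e+01]), 'tcp_pos': array([ 0.4584, -0.1339,  0.0539]), 'eef_rot': array([-1.79972e+02, -8.39000e-02, -1.69985e+01]), 'contact_force': array([0.0438, 0.4138, 1.5017]), 'gripper_width': np.float64(0.0726), 'gripper_force': np.float64(0.0)}
```

View pics/grasp.png

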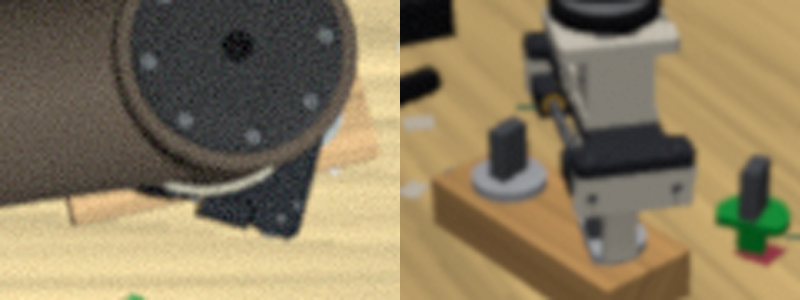

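The gripper straddles the D-key handle (scene crop around (610,240)), clear of the spare key at (505,160). Closing now.

Request:
jog_arm(
  travel=[
    [0,-0.003,0],
    [0,-0.003,0],
    [0,-0.003,0],
    [0,-0.003,0],
    [0,-0.003,0],
    [0,-0.003,0],
    [0,-0.003,0],
    [0,-0.003,0],
    [0,-0.003,0],
    [0,-0.003,0],
  ],
  dr=[
    [0,0,0],
    [0,0,0],
    [0,0,0],
    [0,0,0],
    [0,0,0],
    [0,0,0],
    [0,0,0],
    [0,0,0],
    [0,0,0],
    [0,0,0],
  ],
  claw=[0.3,0.2,0.1,0,0,0,0,0,0,0],
  newtons=45,
)

```text
time_s: 5.25
tcp_pos: [0.4581, -0.1325, 0.053]
eef_rot: [180.0, 0.0, -17.0]
contact_force: [0.5, -0.5, -1.0]
gripper_width: 0.016
gripper_force: 45.0
```

Run:
```python
from h import *
state()
json={}
st=r.get_state(); np.savez('grasp.npz',p=st["tcp_pos"],r=st["eef_rot"])
```

```text
{'time_s': np.float64(5.25), 'joints': array([ 7.58440e+00,  1.31444e+01, -3.65548e+01,  1.10000e-03,
       -4.03058e+01,  6.54009e+01]), 'tcp_pos': array([ 0.4581, -0.1325,  0.053 ]), 'eef_rot': array([ 1.799972e+02,  4.300000e-03, -1.701380e+01]), 'contact_force': array([ 0.5436, -0.4675, -0.9896]), 'gripper_width': np.float64(0.016), 'gripper_force': np.float64(44.9914)}
```

```bash
python3 -c "
from h import *
print(mouth,n);go(mouth+n*.113,MS(38))"
```

```text
[0.55441836 0.16785642 0.10915   ] [-0.47102873  0.16772578  0.8660254 ]
travel [-0.1045 -0.6358 -0.308 ] dr [-0.0294  0.0794 -0.0961]
```

Request:
jog_arm(
  travel=[
    [0,0,-0.08],
    [0,0,-0.2],
    [0,0,-0.3],
    [-0.02,-0.12,-0.32],
    [-0.04,-0.24,-0.33],
    [-0.06,-0.36,-0.33],
    [-0.08,-0.48,-0.32],
    [-0.1045,-0.6,-0.31],
    [-0.1045,-0.6358,-0.308],
    [-0.1045,-0.6358,-0.308],
  ],
  dr=[
    [0,0,0],
    [0,0,0],
    [0,0,0],
    [-0.005,0.013,-0.016],
    [-0.01,0.026,-0.032],
    [-0.015,0.04,-0.048],
    [-0.02,0.054,-0.064],
    [-0.025,0.068,-0.08],
    [-0.0294,0.0794,-0.0961],
    [-0.0294,0.0794,-0.0961],
  ],
  claw=[0,0,0,0,0,0,0,0,0,0],
)

```text
time_s: 6.5
tcp_pos: [0.4999, 0.1872, 0.2055]
eef_rot: [160.3, -23.1, 22.8]
contact_force: [-0.1, -0.8, -2.9]
gripper_width: 0.0159
gripper_force: 45.0
```

Run:
```python
from h import *
state(); go(mouth+n*.068,MS(38))
c=cam('top');d=cam('scene'); np.save('scene2.npy',d,allow_pickle=True)
f=lambda c,b:cv2.resize(c["pixels"][b[1]:b[3],b[0]:b[2],::-1],(400,300),interpolation=cv2.INTER_CUBIC)
cv2.imwrite('pics/stand.png',np.clip(np.hstack([f(c,(180,150,340,270)),f(d,(290,190,410,280))])*1.5,0,255).astype('uint8'))
```

```text
{'time_s': np.float64(6.5), 'joints': array([ 56.9042,  -1.6384, -51.7948,  46.2173, -42.3576,  16.1271]), 'tcp_pos': array([0.4999, 0.1872, 0.2055]), 'eef_rot': array([160.262 , -23.0578,  22.7548]), 'contact_force': array([-0.0976, -0.7801, -2.8624]), 'gripper_width': np.float64(0.0159), 'gripper_force': np.float64(44.9902)}
travel [0.0031 0.0022 0.0887] dr [0.0001 0.0001 0.0009]
```

View pics/stand.png

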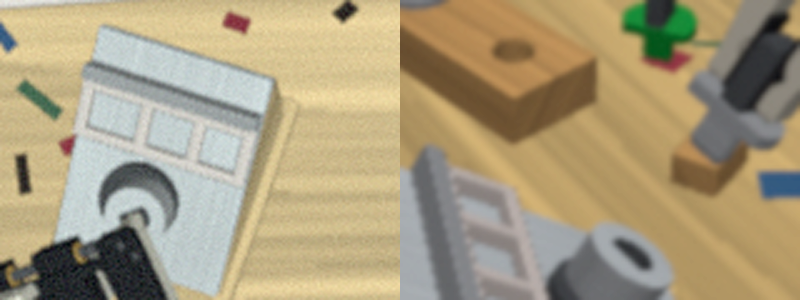

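The key is in the grip, hanging clear, with shaft and collar at crop (730,120); the socket mouth is at (635,260). I'll overlay predicted outlines to see the camera bias.

Run:
```python
from h import *
d=np.load('scene2.npy',allow_pickle=True).item()
st=r.get_state();P=np.array(st["tcp_pos"]);T=R.from_euler('xyz',st["eef_rot"],degrees=True).as_matrix()
ax,ay,az=T[:,0],-T[:,1],-T[:,2]; ko=P-az*.013
b=(350,195,420,285);S=6
im=cv2.resize(d["pixels"][b[1]:b[3],b[0]:b[2],::-1],None,fx=S,fy=S,interpolation=cv2.INTER_CUBIC)
im=np.clip(im*1.5,0,255).astype('uint8')
def D(o,x,y,rad,flat):
    a=np.linspace(0,2*np.pi,200); X=np.minimum(rad*np.cos(a),flat); return o+X[:,None]*x+rad*np.sin(a)[:,None]*y
def dr(P3,col):
    q=(proj(d,P3)-np.array(b[:2])+.5)*S
    cv2.polylines(im,[q.astype(int)],True,col,1)
dr(D(ko,ax,ay,.028,.015),(0,0,255)); dr(D(ko+az*.008,ax,ay,.028,.015),(0,0,255))
dr(D(ko-az*.021,ax,ay,.012,.006),(0,255,255)); dr(D(ko-az*.026,ax,ay,.0095,.0035),(0,255,255))
sx=np.cos(np.radians(38))*U+np.sin(np.radians(38))*V; sy=np.cross(n,sx)
dr(D(mouth,sx,sy,.026,1),(0,255,0)); dr(D(mouth,sx,sy,.013,.007),(0,255,0))
cv2.imwrite('pics/ov.png',im); print(im.shape)
```

```text
(540, 420, 3)
```

View pics/ov.png

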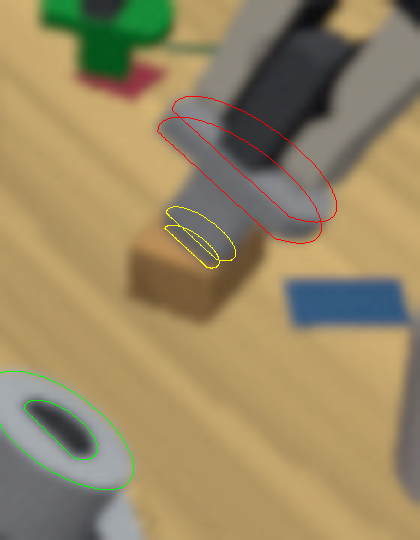

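Request:
jog_arm(
  travel=[
    [0.003,0.002,0.02],
    [0.003,0.002,0.05],
    [0.003,0.002,0.08],
    [0.003,0.002,0.105],
    [0.003,0.002,0.125],
    [0.003,0.002,0.137],
    [0.003,0.002,0.137],
    [0.003,0.002,0.143],
    [0.003,0.002,0.149],
    [0.003,0.002,0.155],
  ],
  dr=[
    [0,0,0.001],
    [0,0,0.001],
    [0,0,0.001],
    [0,0,0.001],
    [0,0,0.001],
    [0,0,0.001],
    [0,0,0.001],
    [0,0,0.001],
    [0,0,0.001],
    [0,0,0.001],
  ],
  claw=[0,0,0,0,0,0,0,0,0,0],
)

```text
time_s: 7.85
tcp_pos: [0.5392, 0.1736, 0.1409]
eef_rot: [160.6, -23.3, 22.1]
contact_force: [-5.1, 0.1, 0.4]
gripper_width: 0.016
gripper_force: 45.0
```

```bash
cat >> h.py <<'E'
def rel():
    st=r.get_state();P=np.array(st["tcp_pos"]);T=R.from_euler('xyz',st["eef_rot"],degrees=True).as_matrix()
    q=T.T@(P-mouth)*1e3
    print('t',st["time_s"],'TCP off mouth, tool mm',np.round(q,2),'key above',round((P-mouth)@n*1e3-13,2),'F tool',np.round(T.T@st["contact_force"],1),'M',np.round(T.T@st["moment"],2),'j',np.round(st["joints"],1))
    kx=T[:,0]; print('kx angle in UV',np.degrees(np.arctan2(kx@V,kx@U)),'tilt',np.degrees(np.arccos(-T[:,2]@n)))
E
python3 -c "
from h import *
rel()"
```

```text
t 7.85 TCP off mouth, tool mm [  1.61   0.83 -35.59] key above 22.59 F tool [-4.2 -1.1 -2.8] M [ 1.22 -3.21 -0.06] j [ 43.9   5.2 -57.1  65.5 -29.4   5.2]
kx angle in UV 37.666323087245196 tilt 0.02238041297402847
```

```bash
cat > kin.py <<'E'
from h import *
st=r.get_state()
dat=[([-49.611,20.591,.631,-.018,-70.136,-16.507],(.273,-.617,.226),(179.903,-.011,-156.124)),
([7.8008,2.7625,-25.7674,0,-61.4383,34.0382],(.4585,-.1308,.2002),(-179.974,-.018,-48.16)),
([7.41,13.0704,-36.4974,.0141,-40.3442,65.5807],(.4584,-.1339,.0539),(-179.97,-.08,-17)),
([56.9042,-1.6384,-51.7948,46.2173,-42.3576,16.1271],(.4999,.1872,.2055),(160.262,-23.0578,22.7548)),
([43.9,5.2,-57.1,65.5,-29.4,5.2],(.5392,.1736,.1409),(160.6,-23.3,22.1))]
def rots(q,s4=1,s6=1):
    e=lambda a,x:R.from_euler(a,x,degrees=True).as_matrix()
    R1=e('z',q[0]);R2=R1@e('y',q[1]);R3=R2@e('y',-q[2]);R4=R3@e('x',s4*q[3]);R5=R4@e('y',-q[4]);R6=R5@e('x',s6*q[5])
    return R1,R2,R3,R4,R5,R6
E
cat > t.py <<'E'
from kin import *
np.set_printoptions(precision=4,suppress=True)
dat[4]=(st["joints"],st["tcp_pos"],st["eef_rot"])
for s4 in (1,-1):
  print('s4',s4,[np.round(rots(q,s4)[4][:,0]-R.from_euler('xyz',e,degrees=True).as_matrix()[:,2],3) for q,p,e in dat[3:]])
  for s6 in(1,-1): print(s6,[np.round(rots(q,s4,s6)[5].T@R.from_euler('xyz',e,degrees=True).as_matrix(),2).tolist() for q,p,e in (dat[0],dat[3])])
s4=1 if np.abs(rots(dat[3][0],1)[4][:,0]-R.from_euler('xyz',dat[3][2],degrees=True).as_matrix()[:,2]).max()<.05 else -1
names={'full':[('z0',)]}
def cols(q,lat):
    R1,R2,R3,R4,R5,R6=rots(q,s4)
    z=np.array([0,0,1.])
    C=[z,R1[:,0],R2[:,2],R3[:,0],R3[:,2],R5[:,0]]
    C.append({'sh':R1[:,1],'w4':R4[:,1],'w5z':R5[:,2]}[lat]); 
    return np.stack(C,1)
for lat in ('sh','w4'):
    A=np.vstack([cols(q,lat) for q,p,e in dat]);b=np.hstack([p for q,p,e in dat])
    x,res,rk,sv=np.linalg.lstsq(A,b,rcond=None); print(lat,x,rk,sv[-1],np.abs(A@x-b).max())
E
python3 t.py
```

```text
s4 1 [array([-0.815,  0.531,  0.   ]), array([-0.62 ,  0.645, -0.   ])]
1 [[[0.0, -0.0, 1.0], [-0.84, 0.55, 0.0], [-0.55, -0.84, 0.0]], [[-0.5, -0.69, 0.53], [0.47, -0.73, -0.5], [0.73, -0.01, 0.69]]]
-1 [[[0.0, -0.0, 1.0], [-1.0, 0.0, 0.0], [-0.0, -1.0, -0.0]], [[-0.5, -0.69, 0.53], [0.01, -0.61, -0.79], [0.86, -0.39, 0.31]]]
s4 -1 [array([0., 0., 0.]), array([ 0., -0., -0.])]
1 [[[0.0, -0.0, 1.0], [-0.84, 0.54, 0.0], [-0.54, -0.84, -0.0]], [[0.0, -0.0, 1.0], [-0.85, -0.53, 0.0], [0.53, -0.85, -0.0]]]
-1 [[[0.0, -0.0, 1.0], [-1.0, -0.0, 0.0], [0.0, -1.0, -0.0]], [[0.0, -0.0, 1.0], [-1.0, -0.0, 0.0], [0.0, -1.0, -0.0]]]
sh [ 0.084   0.2206  0.4639  0.2286  0.04    0.269  -0.1779] 7 0.15604286550419968 0.066717476677428
w4 [ 0.1988 -0.0004  0.6018  0.4641  0.0001  0.3779 -0.1919] 7 0.15664893774768535 0.00018928012581947984
```

```bash
cat >> kin.py <<'E'
from scipy.optimize import least_squares
lo=np.array([-176.03,-82.01,-58.28,-173.87,-174.79,-173.66]);hi=np.array([176.03,121.73,71.71,95.51,-.11,173.66])
X6=np.array([[0,0,1],[-1,0,0],[0,-1,0]])
def fk(q):
    R1,R2,R3,R4,R5,R6=rots(q,-1,-1)
    return np.array([0,0,.1988])+R2[:,2]*.6018+R3[:,0]*.4641+R4[:,1]*-.1919+R5[:,0]*.3779, R6@X6
def ik(p,M,q0):
    f=lambda q:(lambda a:np.r_[(a[0]-p)*10,R.from_matrix(M.T@a[1]).as_rotvec()])(fk(q))
    s=least_squares(f,np.clip(q0,lo+.01,hi-.01),bounds=(lo,hi)); return s.x,np.abs(s.fun).max()
E
python3 - <<'E'
from kin import *
np.set_printoptions(precision=1,suppress=True)
q=st["joints"]; print(fk(q)[0]-st["tcp_pos"])
rng=np.random.default_rng(0)
for h in (.1,.036,.013):
  for flip in (0,180):
    for a in (38,-48):
      S=[]
      for i in range(25):
        x,e=ik(mouth+n*h,MS(a+flip),q if i==0 else rng.uniform(lo,hi))
        if e<1e-4 and not any(np.abs(x-y).max()<1 for y in S): S.append(x)
      print(h,flip,a,*S)
E
```

```text
[ 0.  0. -0.]
0.1 0 38 [ 55.   -0.6 -52.7  48.4 -40.1  14.9]
0.1 0 -48 [ 55.   -0.6 -52.7  48.4 -40.1 -71.1]
0.1 180 38 [  55.    -0.6  -52.7   48.4  -40.1 -165.1]
0.1 180 -48 [ 55.   -0.6 -52.7  48.4 -40.1 108.9]
0.036 0 38 [ 44.1   5.1 -57.3  65.5 -29.5   5.4]
0.036 0 -48 [ 44.1   5.1 -57.3  65.5 -29.5 -80.6]
0.036 180 38
0.036 180 -48 [ 44.1   5.1 -57.3  65.5 -29.5  99.4]
0.013 0 38
0.013 0 -48
0.013 180 38
0.013 180 -48
```

```bash
cat >> kin.py <<'E'
def tool(ko,M,th,g): # M: tool rot square on key; body leans toward +kx by th deg
    T=M@R.from_euler('y',-th,degrees=True).as_matrix()
    return ko+g*(-M[:,2])+.019*T[:,2],T
E
python3 - <<'E'
from kin import *
np.set_printoptions(precision=1,suppress=True)
q=np.array(st["joints"])
kr=np.array([.4581,-.1325,.040]); qr=[7.58,13.14,-36.55,0,-40.3,65.4]
print('toolz check',(MK@R.from_euler('y',-20,degrees=True).as_matrix())[:,2])
for g in (.032,.038,.043):
  for th in (0,8,12,16,20,25,30):
    o=[]
    for a in (38,0,-48):
      for hh in (0,.06):
        x,e=ik(*tool(mouth+n*hh,MS(a),th,g),q); o.append((x,e))
    xr,er=ik(*tool(kr,MK,th,g),qr)
    print(g,th,['%.1f %.1f %.1f %.0f%s'%(x[2],x[3],x[4],x[5],'' if e<1e-4 else '!%.3f'%e) for x,e in o],'rack',xr,er<1e-4)
E
```

```text
toolz check [-0.3  0.1 -0.9]
0.032 0 ['-58.3 73.5 -26.5 1!0.005', '-54.7 54.2 -35.5 12', '-58.3 73.5 -26.5 -37!0.004', '-54.7 54.2 -35.5 -26', '-58.3 73.5 -26.5 -85!0.005', '-54.7 54.2 -35.5 -74'] rack [  7.6  13.1 -36.6  -0.  -40.3  65.9] True
0.032 8 ['-48.3 44.5 -35.0 22', '-44.7 35.9 -44.0 27', '-49.8 43.9 -29.3 -13', '-45.9 34.3 -38.9 -8', '-58.0 67.8 -17.7 -76', '-52.9 44.8 -29.4 -62'] rack [  5.1  17.5 -29.   -3.8 -51.   70.9] True
0.032 12 ['-42.9 35.2 -39.9 30', '-39.9 29.6 -48.3 32', '-44.2 31.4 -32.6 -1', '-41.0 25.9 -41.6 1', '-56.6 57.6 -15.1 -66', '-51.1 37.4 -27.4 -54'] rack [  4.1  19.7 -25.6  -5.1 -56.   72.7] True
0.032 16 ['-37.7 28.3 -44.8 36', '-35.2 24.5 -52.7 37', '-38.6 21.4 -36.6 9', '-36.2 18.6 -44.9 9', '-53.1 40.8 -14.8 -52', '-48.3 28.1 -26.5 -45'] rack [  3.2  22.1 -22.4  -6.1 -60.8  74. ] True
0.032 20 ['-32.9 23.1 -49.8 41', '-30.8 20.4 -57.2 41', '-33.2 13.6 -41.0 17', '-31.5 12.2 -48.5 16', '-47.2 21.3 -17.3 -33', '-44.5 17.5 -27.0 -33'] rack [  2.3  24.4 -19.2  -7.  -65.5  75.1] True
0.032 25 ['-27.2 18.0 -55.9 46', '-25.5 16.0 -62.7 46', '-27.1 6.0
[... 2391 characters left out ...]
5.7 18.2 -46.4 9', '-52.0 37.0 -17.2 -49', '-47.6 27.0 -28.5 -44'] rack [  3.2  21.2 -21.8  -6.  -62.2  73.9] True
0.043 20 ['-32.5 22.5 -51.1 41', '-30.3 19.9 -58.5 41', '-33.0 13.3 -42.4 17', '-31.1 12.0 -49.9 16', '-46.6 20.3 -19.1 -33', '-44.0 17.1 -28.7 -33'] rack [  2.3  23.6 -18.7  -6.9 -66.8  75. ] True
0.043 25 ['-26.9 17.6 -57.1 46', '-25.1 15.7 -64.0 46', '-27.0 5.9 -47.9 26', '-25.6 5.5 -54.6 23', '-38.9 1.6 -23.8 -13', '-38.5 4.1 -30.8 -18'] rack [  1.4  26.7 -15.1  -7.8 -72.4  76.1] True
0.043 30 ['-21.7 13.7 -63.0 50', '-20.2 12.3 -69.4 49', '-21.5 0.0 -53.6 32', '-20.5 0.0 -59.7 29', '-31.9 -12.8 -29.6 5', '-32.7 -8.3 -34.7 -3'] rack [  0.6  29.7 -11.5  -8.6 -77.8  76.9] True
```

Fitting the arm's kinematics (residual 0.2 mm) shows the home pose is out of joint 3's range with a square grasp. Tilting the tool 22° about the pinch axis makes every pose reachable, so I'll put the key back in its hole and regrasp it tilted.

```bash
sed -i 's/radians(-16.5)/radians(-17.0)/g' h.py
python3 - <<'E'
from kin import *
q=np.array(st["joints"])
base=(np.array(st["tcp_pos"]),R.from_euler('xyz',st["eef_rot"],degrees=True).as_matrix())
go(base[0]+n*.09,base[1]); tr,dr=go([.4581,-.1325,.18],MK)
E
```

```text
travel [ 1.0e-04 -0.0e+00 -1.8e-01] dr [0. 0. 0.]
travel [-0.3186  0.5513 -0.0417] dr [ 0.0291 -0.0795  0.0952]
```

Request:
jog_arm(
  travel=[
    [0,0,-0.06],
    [0,0,-0.13],
    [0,0,-0.19],
    [-0.06,0.1,-0.18],
    [-0.12,0.2,-0.16],
    [-0.18,0.3,-0.13],
    [-0.24,0.4,-0.1],
    [-0.28,0.48,-0.07],
    [-0.3186,0.5513,-0.0417],
    [-0.3186,0.5513,-0.0417],
  ],
  dr=[
    [0,0,0],
    [0,0,0],
    [0,0,0],
    [0.005,-0.013,0.016],
    [0.01,-0.026,0.032],
    [0.015,-0.04,0.048],
    [0.02,-0.054,0.064],
    [0.025,-0.068,0.08],
    [0.0291,-0.0795,0.0952],
    [0.0291,-0.0795,0.0952],
  ],
  claw=[0,0,0,0,0,0,0,0,0,0],
)

```text
time_s: 9.1
tcp_pos: [0.4579, -0.1364, 0.179]
eef_rot: [179.9, 0.2, -17.5]
contact_force: [-0.3, 1.2, -2.6]
gripper_width: 0.0156
gripper_force: 45.0
```

Run:
```python
from kin import *
state(); go([.4581,-.1325,.053],MK)
```

```text
{'time_s': np.float64(9.1), 'joints': array([ 7.06140e+00,  4.12620e+00, -2.73022e+01, -3.17000e-02,
       -5.87531e+01,  6.54254e+01]), 'tcp_pos': array([ 0.4579, -0.1364,  0.179 ]), 'eef_rot': array([ 1.799492e+02,  1.762000e-01, -1.752980e+01]), 'contact_force': array([-0.2991,  1.2199, -2.6036]), 'gripper_width': np.float64(0.0156), 'gripper_force': np.float64(44.9905)}
travel [-0.0011 -0.0077  0.2519] dr [ 0.0001  0.0005 -0.0015]
```

Request:
jog_arm(
  travel=[
    [0,0,0.03],
    [0,0,0.07],
    [0,0,0.11],
    [0,0,0.14],
    [0,0,0.16],
    [0,0,0.16],
    [0,0,0.16],
    [0,0,0.16],
    [0,0,0.16],
    [0,0,0.16],
  ],
  dr=[
    [0,0,0],
    [0,0,0],
    [0,0,0],
    [0,0,0],
    [0,0,0],
    [0,0,0],
    [0,0,0],
    [0,0,0],
    [0,0,0],
    [0,0,0],
  ],
  claw=[0,0,0,0,0,0,0,0,0,0],
)

```text
time_s: 10.35
tcp_pos: [0.458, -0.1327, 0.1003]
eef_rot: [-180.0, -0.0, -17.1]
contact_force: [-0.0, -0.0, -1.6]
gripper_width: 0.0158
gripper_force: 45.0
```

Run:
```python
from kin import *
state(); go([.4581,-.1325,.053],MK)
```

```text
{'time_s': np.float64(10.35), 'joints': array([ 7.55780e+00,  9.16250e+00, -3.35427e+01,  7.60000e-03,
       -4.72789e+01,  6.53779e+01]), 'tcp_pos': array([ 0.458 , -0.1327,  0.1003]), 'eef_rot': array([-1.799984e+02, -1.680000e-02, -1.705920e+01]), 'contact_force': array([-0.0336, -0.0175, -1.6075]), 'gripper_width': np.float64(0.0158), 'gripper_force': np.float64(44.9906)}
travel [-0.     -0.0005  0.0946] dr [-0.     -0.     -0.0002]
```

Request:
jog_arm(
  travel=[
    [0,0,0.03],
    [0,0,0.06],
    [0,0,0.08],
    [0,0,0.09],
    [0,0,0.094],
    [0,0,0.094],
    [0,0,0.094],
    [0,0,0.094],
    [0,0,0.094],
    [0,0,0.094],
  ],
  dr=[
    [0,0,0],
    [0,0,0],
    [0,0,0],
    [0,0,0],
    [0,0,0],
    [0,0,0],
    [0,0,0],
    [0,0,0],
    [0,0,0],
    [0,0,0],
  ],
  claw=[0,0,0,0,0,0,0,0.5,0.5,0.5],
)

```text
time_s: 11.6
tcp_pos: [0.4582, -0.1327, 0.0533]
eef_rot: [180.0, -0.0, -17.0]
contact_force: [-0.3, -0.1, -0.2]
gripper_width: 0.0399
gripper_force: 0.0
```

Run:
```python
from kin import *
state()
p,T=tool(np.array([.4581,-.1325,.040]),MK,22,.034)
print(p); go(p,T); go(p-T[:,2]*.08,T)
```

```text
{'time_s': np.float64(11.6), 'joints': array([ 7.57170e+00,  1.31178e+01, -3.65562e+01,  1.61000e-02,
       -4.03122e+01,  6.53795e+01]), 'tcp_pos': array([ 0.4582, -0.1327,  0.0533]), 'eef_rot': array([ 1.799962e+02, -1.690000e-02, -1.703650e+01]), 'contact_force': array([-0.315 , -0.1196, -0.1863]), 'gripper_width': np.float64(0.0399), 'gripper_force': np.float64(0.0)}
[ 0.45129348 -0.13041904  0.05638351]
travel [-0.0144 -0.0003 -0.0063] dr [-0.     -0.0612 -0.0001]
travel [ 0.0456 -0.0003 -0.1546] dr [-0.     -0.0612 -0.0001]
```

Request:
jog_arm(
  travel=[
    [0,0,-0.014],
    [-0.007,0,-0.016],
    [-0.0144,0,-0.014],
    [-0.0144,0,-0.0063],
    [-0.0144,0,-0.0063],
    [-0.0144,0,-0.0063],
    [-0.0144,0,-0.0063],
    [-0.0144,0,-0.0063],
    [-0.0144,0,-0.0063],
    [-0.0144,0,-0.0063],
  ],
  dr=[
    [0,-0.01,0],
    [0,-0.035,0],
    [0,-0.0611,0],
    [0,-0.0611,0],
    [0,-0.0611,0],
    [0,-0.0611,0],
    [0,-0.0611,0],
    [0,-0.0611,0],
    [0,-0.0611,0],
    [0,-0.0611,0],
  ],
  claw=[0.5,0.5,0.5,0.5,0.5,0,0,0,0,0],
  newtons=55,
)

```text
time_s: 12.85
tcp_pos: [0.4511, -0.1304, 0.0568]
eef_rot: [180.0, 22.0, -17.0]
contact_force: [-1.0, 1.7, 6.0]
gripper_width: 0.016
gripper_force: 55.0
```

```bash
cat >> kin.py <<'E'
def kt(a,h): # tool pose for key height h above mouth, kx angle a
    return tool(mouth+n*h,MS(a),22,.034)
def krel():
    s=r.get_state();P=np.array(s["tcp_pos"]);T=R.from_euler('xyz',s["eef_rot"],degrees=True).as_matrix()
    M=T@R.from_euler('y',22,degrees=True).as_matrix(); ko=P-.019*T[:,2]+.034*M[:,2]
    print('t',s["time_s"],'key xyz off mouth (key frame mm; x,-y,-z tool)',np.round(M.T@(ko-mouth)*1e3,2),'ang',round(np.degrees(np.arctan2(M[:,0]@V,M[:,0]@U)),2),'tilt',round(np.degrees(np.arccos(-M[:,2]@n)),2),'F key',np.round(M.T@s["contact_force"],1),'Mz',np.round(M.T@s["moment"],2),'j',np.round(s["joints"],1),'w',round(s["gripper_width"],4))
    return ko,M
E
python3 - <<'E'
from kin import *
state(); st=r.get_state()
base=(np.array(st["tcp_pos"]),R.from_euler('xyz',st["eef_rot"],degrees=True).as_matrix())
go(base[0]+[0,0,.12],base[1]); go(*kt(38,.06))
E
```

```text
{'time_s': np.float64(12.85), 'joints': array([  1.7957,  25.4815, -17.5293,  -7.4794, -68.074 ,  75.2691]), 'tcp_pos': array([ 0.4511, -0.1304,  0.0568]), 'eef_rot': array([179.9992,  21.9856, -17.0235]), 'contact_force': array([-0.976 ,  1.6567,  5.9806]), 'gripper_width': np.float64(0.016), 'gripper_force': np.float64(55.0013)}
travel [-0.0898  0.     -0.2225] dr [0. 0. 0.]
travel [-0.1455 -0.6261 -0.1907] dr [-0.0632  0.0794 -0.0781]
```

Request:
jog_arm(
  travel=[
    [-0.03,0,-0.08],
    [-0.07,0,-0.17],
    [-0.1,0,-0.25],
    [-0.12,-0.12,-0.27],
    [-0.13,-0.24,-0.27],
    [-0.14,-0.36,-0.26],
    [-0.15,-0.48,-0.24],
    [-0.15,-0.58,-0.21],
    [-0.1455,-0.6261,-0.1907],
    [-0.1455,-0.6261,-0.1907],
  ],
  dr=[
    [0,0,0],
    [0,0,0],
    [0,0,0],
    [-0.0105,0.0132,-0.013],
    [-0.021,0.0265,-0.026],
    [-0.0315,0.04,-0.039],
    [-0.042,0.053,-0.052],
    [-0.0525,0.066,-0.065],
    [-0.0632,0.0794,-0.0781],
    [-0.0632,0.0794,-0.0781],
  ],
  claw=[0,0,0,0,0,0,0,0,0,0],
)

```text
time_s: 14.1
tcp_pos: [0.5107, 0.1795, 0.17]
eef_rot: [161.9, -2.2, 15.5]
contact_force: [-0.2, -0.8, -1.7]
gripper_width: 0.016
gripper_force: 55.0
```

Request:
jog_arm(
  travel=[
    [0,0,0],
    [0,0,0],
    [0,0,0],
    [0,0,0],
    [0,0,0],
    [0,0,0],
    [0,0,0],
    [0,0,0],
    [0,0,0],
    [0,0,0],
  ],
  dr=[
    [0,0,0],
    [0,0,0],
    [0,0,0],
    [0,0,0],
    [0,0,0],
    [0,0,0],
    [0,0,0],
    [0,0,0],
    [0,0,0],
    [0,0,0],
  ],
  claw=[0,0,0,0,0,0,0,0,0,0],
)

```text
time_s: 15.35
tcp_pos: [0.5125, 0.1781, 0.1719]
eef_rot: [162.1, -2.3, 15.2]
contact_force: [0.6, 0.4, -2.2]
gripper_width: 0.0158
gripper_force: 55.0
```

Run:
```python
from kin import *
ko,M=krel(); go(*kt(38,.028)); go(*kt(38,.0))
d=cam('scene'); ax,ay,az=M[:,0],-M[:,1],-M[:,2]
b=(310,205,400,295);S=6
im=cv2.resize(d["pixels"][b[1]:b[3],b[0]:b[2],::-1],None,fx=S,fy=S,interpolation=cv2.INTER_CUBIC)
im=np.clip(im*1.5,0,255).astype('uint8')
def D(o,x,y,rad,flat):
    a=np.linspace(0,2*np.pi,200); X=np.minimum(rad*np.cos(a),flat); return o+X[:,None]*x+rad*np.sin(a)[:,None]*y
def dr(P3,col):
    q=(proj(d,P3)-np.array(b[:2])+.5)*S
    cv2.polylines(im,[q.astype(int)],True,col,1)
dr(D(ko,ax,ay,.028,.015),(0,0,255))
dr(D(ko-az*.021,ax,ay,.012,.006),(0,255,255)); dr(D(ko-az*.026,ax,ay,.0095,.0035),(0,255,255))
sx=np.cos(np.radians(38))*U+np.sin(np.radians(38))*V; sy=np.cross(n,sx)
dr(D(mouth,sx,sy,.026,1),(0,255,0)); dr(D(mouth,sx,sy,.013,.007),(0,255,0))
cv2.imwrite('pics/ov2.png',im)
```

```text
t 15.35 key xyz off mouth (key frame mm; x,-y,-z tool) [ -0.2   -0.14 -59.4 ] ang 37.99 tilt 0.01 F key [-0.2 -0.9  2.1] Mz [ 1.07 -0.39  0.42] j [ 50.9  12.1 -28.5  18.5 -59.6  43.1] w 0.0158
travel [0.0239 0.0003 0.0581] dr [ 0.  0. -0.]
travel [0.0449 0.0003 0.11  ] dr [ 0.  0. -0.]
```

View pics/ov2.png

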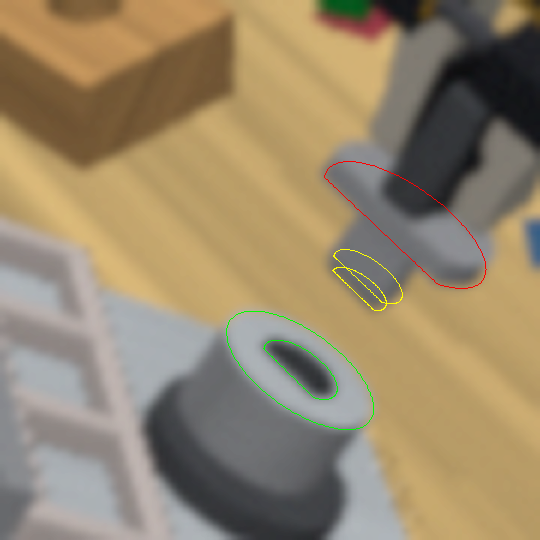

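Overlay and picture agree within about 1 mm: collar at (405,225), tip at (365,290), mouth at (300,370). Inserting.

Request:
jog_arm(
  travel=[
    [0.008,0,0.02],
    [0.016,0,0.04],
    [0.023,0,0.056],
    [0.0245,0,0.06],
    [0.0262,0,0.064],
    [0.0278,0,0.068],
    [0.0295,0,0.072],
    [0.0311,0,0.076],
    [0.0327,0,0.08],
    [0.0327,0,0.08],
  ],
  dr=[
    [0,0,0],
    [0,0,0],
    [0,0,0],
    [0,0,0],
    [0,0,0],
    [0,0,0],
    [0,0,0],
    [0,0,0],
    [0,0,0],
    [0,0,0],
  ],
  claw=[0,0,0,0,0,0,0,0,0,0],
)

```text
time_s: 16.65
tcp_pos: [0.5329, 0.1707, 0.1342]
eef_rot: [162.0, -2.3, 15.2]
contact_force: [-0.7, -0.7, -4.0]
gripper_width: 0.0156
gripper_force: 55.0
```

Run:
```python
from kin import *
ko,M=krel(); go(*kt(38,.0))
```

```text
t 16.65 key xyz off mouth (key frame mm; x,-y,-z tool) [ -0.28  -0.02 -15.95] ang 37.98 tilt 0.04 F key [-2.5 -0.7  3.3] Mz [ 1.18 -0.64  0.38] j [ 48.5  15.6 -30.   20.1 -54.4  43.2] w 0.0156
travel [0.0124 0.0001 0.0294] dr [ 0.      0.0001 -0.0001]
```

Request:
jog_arm(
  travel=[
    [0.002,0,0.005],
    [0.004,0,0.01],
    [0.006,0,0.015],
    [0.008,0,0.02],
    [0.0104,0,0.025],
    [0.0115,0,0.0275],
    [0.0124,0,0.0297],
    [0.0128,0,0.0305],
    [0.0128,0,0.0305],
    [0.0128,0,0.0305],
  ],
  dr=[
    [0,0,0],
    [0,0,0],
    [0,0,0],
    [0,0,0],
    [0,0,0],
    [0,0,0],
    [0,0,0],
    [0,0,0],
    [0,0,0],
    [0,0,0],
  ],
  claw=[0,0,0,0,0,0,0,0,0,0],
)

```text
time_s: 17.9
tcp_pos: [0.5405, 0.168, 0.1206]
eef_rot: [162.0, -2.3, 15.2]
contact_force: [-8.1, -1.3, 2.8]
gripper_width: 0.0158
gripper_force: 55.0
```

Run:
```python
from kin import *
ko,M=krel()
```

```text
t 17.9 key xyz off mouth (key frame mm; x,-y,-z tool) [-0.18  0.1  -0.07] ang 37.98 tilt 0.05 F key [-6.3  0.2 -6. ] Mz [ 1.35 -3.14  0.45] j [ 47.6  16.9 -30.4  20.7 -52.5  43.2] w 0.0158
```

Run:
```python
from kin import *
b=kt(38,-.0005)
for d in (7,14,21,28,35,42,49,56,63): print(d,end=' '); go(*kt(38-d,-.0005),base=b)
```

```text
7 travel [ 0.0001 -0.0017 -0.    ] dr [ 0.0073 -0.      0.018 ]
14 travel [ 0.0004 -0.0034 -0.0002] dr [ 0.0146 -0.      0.0361]
21 travel [ 0.0009 -0.0051 -0.0004] dr [ 0.0219 -0.      0.0541]
28 travel [ 0.0015 -0.0067 -0.0006] dr [ 0.0291 -0.      0.0721]
35 travel [ 0.0024 -0.0082 -0.001 ] dr [ 0.0364 -0.      0.0901]
42 travel [ 0.0034 -0.0095 -0.0014] dr [ 0.0437 -0.      0.1082]
49 travel [ 0.0045 -0.0107 -0.0018] dr [ 0.051  -0.      0.1262]
56 travel [ 0.0058 -0.0118 -0.0024] dr [ 0.0583 -0.      0.1442]
63 travel [ 0.0072 -0.0127 -0.0029] dr [ 0.0656 -0.      0.1623]
```

Request:
jog_arm(
  travel=[
    [0.0001,-0.0017,0],
    [0.0004,-0.0034,-0.0002],
    [0.0009,-0.0051,-0.0004],
    [0.0015,-0.0067,-0.0006],
    [0.0024,-0.0082,-0.001],
    [0.0034,-0.0095,-0.0014],
    [0.0045,-0.0107,-0.0018],
    [0.0058,-0.0118,-0.0024],
    [0.0058,-0.0118,-0.0024],
    [0.0058,-0.0118,-0.0024],
  ],
  dr=[
    [0.0073,0,0.018],
    [0.0146,0,0.0361],
    [0.0219,0,0.0541],
    [0.0291,0,0.0721],
    [0.0364,0,0.0901],
    [0.0437,0,0.1082],
    [0.051,0,0.1262],
    [0.0583,0,0.1442],
    [0.0583,0,0.1442],
    [0.0583,0,0.1442],
  ],
  claw=[0,0,0,0,0,0,0,0,0,0],
)

```text
time_s: 19.15
tcp_pos: [0.5411, 0.1741, 0.1197]
eef_rot: [-171.1, -6.6, -36.4]
contact_force: [-9.8, 0.4, 4.1]
gripper_width: 0.0156
gripper_force: 55.0
```

Run:
```python
from kin import *
ko,M=krel()
b=kt(-18,-.0005)
for d in (5,10,15,20,25,28,31,34): print(d,end=' '); go(*kt(-18-d,-.0005),base=b)
```

```text
t 19.15 key xyz off mouth (key frame mm; x,-y,-z tool) [-0.34  0.94 -0.1 ] ang -18.0 tilt 0.1 F key [-4.9  4.6 -8.2] Mz [-2.45 -3.24 -0.89] j [ 40.5  10.  -33.4   7.4 -36.7   8.1] w 0.0156
5 travel [ 0.0001 -0.0012 -0.    ] dr [ 0.0052 -0.      0.0129]
10 travel [ 0.0002 -0.0025 -0.0001] dr [ 0.0104 -0.      0.0258]
15 travel [ 0.0004 -0.0037 -0.0002] dr [ 0.0156 -0.      0.0386]
20 travel [ 0.0008 -0.0049 -0.0003] dr [0.0208 0.     0.0515]
25 travel [ 0.0012 -0.006  -0.0005] dr [ 0.026  -0.      0.0644]
28 travel [ 0.0015 -0.0067 -0.0006] dr [ 0.0291 -0.      0.0721]
31 travel [ 0.0019 -0.0073 -0.0008] dr [ 0.0323 -0.      0.0798]
34 travel [ 0.0023 -0.008  -0.0009] dr [ 0.0354 -0.      0.0876]
```

Request:
jog_arm(
  travel=[
    [0.0001,-0.0012,0],
    [0.0002,-0.0025,-0.0001],
    [0.0004,-0.0037,-0.0002],
    [0.0006,-0.0044,-0.0002],
    [0.0008,-0.0049,-0.0003],
    [0.0008,-0.0049,-0.0003],
    [0.0008,-0.0049,-0.0003],
    [0.0008,-0.0049,-0.0003],
    [0.0008,-0.0049,-0.0003],
    [0.0008,-0.0049,-0.0003],
  ],
  dr=[
    [0.0052,0,0.0129],
    [0.0104,0,0.0258],
    [0.0156,0,0.0386],
    [0.0187,0,0.0464],
    [0.0208,0,0.0515],
    [0.0208,0,0.0515],
    [0.0208,0,0.0515],
    [0.0208,0,0.0515],
    [0.0208,0,0.0515],
    [0.0208,0,0.0515],
  ],
  claw=[0,0,0,0,0,0,0,0,0,0],
)

```text
time_s: 20.4
tcp_pos: [0.5428, 0.1762, 0.1202]
eef_rot: [-162.1, -2.3, -54.4]
contact_force: [-11.6, 0.8, 4.3]
gripper_width: 0.0159
gripper_force: 55.0
```

Run:
```python
from kin import *
ko,M=krel()
b=kt(-38,-.0005)
for d in (3,6,9,12,15,18): print(d,end=' '); go(*kt(-38-d,-.0005),base=b)
```

```text
t 20.4 key xyz off mouth (key frame mm; x,-y,-z tool) [-0.31  0.8  -0.05] ang -37.97 tilt 0.08 F key [-4.   7.2 -9.3] Mz [-3.44 -3.18 -1.35] j [ 39.9   7.1 -39.1   8.  -26.4 -10.6] w 0.0159
3 travel [ 0.     -0.0007 -0.    ] dr [ 0.0031 -0.      0.0077]
6 travel [ 0.0001 -0.0015 -0.    ] dr [ 0.0062 -0.      0.0155]
9 travel [ 0.0002 -0.0022 -0.0001] dr [ 0.0094 -0.      0.0232]
12 travel [ 0.0003 -0.003  -0.0001] dr [ 0.0125 -0.      0.0309]
15 travel [ 0.0004 -0.0037 -0.0002] dr [ 0.0156 -0.      0.0386]
18 travel [ 0.0006 -0.0044 -0.0003] dr [ 0.0187 -0.      0.0464]
```

Request:
jog_arm(
  travel=[
    [0,-0.0007,0],
    [0.0001,-0.0015,0],
    [0.0002,-0.0022,-0.0001],
    [0.0003,-0.003,-0.0001],
    [0.0003,-0.003,-0.0001],
    [0.0003,-0.003,-0.0001],
    [0.0003,-0.003,-0.0001],
    [0.0003,-0.003,-0.0001],
    [0.0003,-0.003,-0.0001],
    [0.0003,-0.003,-0.0001],
  ],
  dr=[
    [0.0031,0,0.0077],
    [0.0062,0,0.0155],
    [0.0094,0,0.0232],
    [0.0125,0,0.0309],
    [0.0125,0,0.0309],
    [0.0125,0,0.0309],
    [0.0125,0,0.0309],
    [0.0125,0,0.0309],
    [0.0125,0,0.0309],
    [0.0125,0,0.0309],
  ],
  claw=[0,0,0,0,0,0,0,0,0,0],
)

```text
time_s: 21.65
tcp_pos: [0.5444, 0.1774, 0.1208]
eef_rot: [-157.5, 1.5, -64.8]
contact_force: [-12.5, 3.3, 2.2]
gripper_width: 0.0159
gripper_force: 55.0
```

Run:
```python
from kin import *
ko,M=krel()
b=kt(-50,-.0005)
for d in (3,6,9,12,-4): print(d,end=' '); go(*kt(-50-d,-.0005),base=b)
```

```text
t 21.65 key xyz off mouth (key frame mm; x,-y,-z tool) [-0.52  0.3  -0.01] ang -49.96 tilt 0.02 F key [-5.7  8.3 -8.4] Mz [-4.05 -3.29 -1.59] j [ 40.    5.5 -44.9  14.  -17.9 -27.7] w 0.0159
3 travel [ 0.     -0.0007 -0.    ] dr [0.0031 0.     0.0077]
6 travel [ 0.0001 -0.0015 -0.    ] dr [0.0062 0.     0.0155]
9 travel [ 0.0002 -0.0022 -0.0001] dr [0.0094 0.     0.0232]
12 travel [ 0.0003 -0.003  -0.0001] dr [0.0125 0.     0.0309]
-4 travel [ 0.     0.001 -0.   ] dr [-0.0042  0.     -0.0103]
```

Request:
jog_arm(
  travel=[
    [0,-0.0004,0],
    [0,-0.0007,0],
    [0.0001,-0.0011,0],
    [0.0001,-0.0015,0],
    [0.0001,-0.0015,0],
    [0.0001,-0.0015,0],
    [0.0001,-0.0015,0],
    [0.0001,-0.0015,0],
    [0.0001,-0.0015,0],
    [0.0001,-0.0015,0],
  ],
  dr=[
    [0.0016,0,0.0039],
    [0.0031,0,0.0077],
    [0.0047,0,0.0116],
    [0.0062,0,0.0155],
    [0.0062,0,0.0155],
    [0.0062,0,0.0155],
    [0.0062,0,0.0155],
    [0.0062,0,0.0155],
    [0.0062,0,0.0155],
    [0.0062,0,0.0155],
  ],
  claw=[0,0,0,0,0,0,0,0,0,0],
)

```text
time_s: 22.9
tcp_pos: [0.5449, 0.1783, 0.1209]
eef_rot: [-155.5, 3.7, -69.9]
contact_force: [-15.5, 7.1, 0.6]
gripper_width: 0.0159
gripper_force: 55.0
```

Run:
```python
from kin import *
ko,M=krel()
c=cam('top');d=cam('scene')
f=lambda c,b:cv2.resize(c["pixels"][b[1]:b[3],b[0]:b[2],::-1],(400,300),interpolation=cv2.INTER_CUBIC)
cv2.imwrite('pics/stop.png',np.clip(np.hstack([f(c,(180,150,300,240)),f(d,(300,215,400,290))])*1.5,0,255).astype('uint8'))
```

```text
t 22.9 key xyz off mouth (key frame mm; x,-y,-z tool) [-1.18  0.33 -0.  ] ang -55.89 tilt 0.06 F key [-9.4 11.1 -9.1] Mz [-5.16 -4.45 -2.12] j [ 39.3   4.7 -49.7  22.6 -12.1 -41.1] w 0.0159
```

View pics/stop.png

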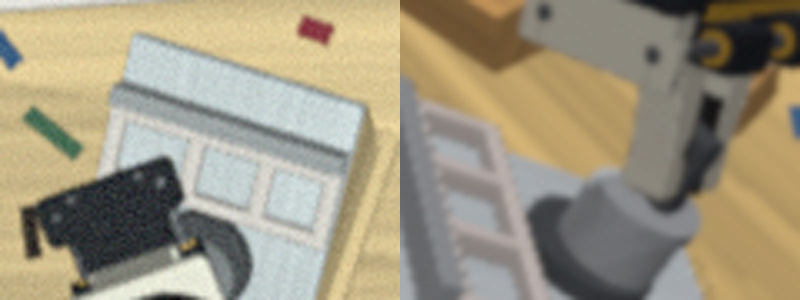

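Request:
jog_arm(
  travel=[
    [0,-0.0002,0],
    [0,-0.0005,0],
    [0,-0.0007,0],
    [0,-0.001,0],
    [0,-0.0012,0],
    [0,-0.0012,0],
    [0,-0.0012,0],
    [0,-0.0012,0],
    [0,-0.0012,0],
    [0,-0.0012,0],
  ],
  dr=[
    [0.001,0,0.0026],
    [0.0021,0,0.0052],
    [0.0031,0,0.0077],
    [0.0042,0,0.0103],
    [0.0052,0,0.0129],
    [0.0052,0,0.0129],
    [0.0052,0,0.0129],
    [0.0052,0,0.0129],
    [0.0052,0,0.0129],
    [0.0052,0,0.0129],
  ],
  claw=[0,0,0,0,0,0,0,0,0,0],
)

```text
time_s: 24.25
tcp_pos: [0.5453, 0.1787, 0.1211]
eef_rot: [-154.0, 5.7, -74.0]
contact_force: [-38.1, 2.1, 2.0]
gripper_width: 0.0162
gripper_force: 55.1
```

Run:
```python
from kin import *
ko,M=krel()
b=kt(-61,-.0005)
print('back 6');go(*kt(-55,-.0005),base=b);go(*kt(-55,.03),base=b);go(*kt(-55,.08),base=b)
for a in (-61,-57,-55,-53):
  for h in (0,.03,.06,.09): x,e=ik(*kt(a,h),r.get_state()["joints"]); print(a,h,np.round(x,1),e<1e-4)
```

```text
t 24.25 key xyz off mouth (key frame mm; x,-y,-z tool) [-1.41  0.52 -0.03] ang -60.82 tilt 0.07 F key [ -5.5  32.1 -20. ] Mz [-13.11  -4.17  -5.32] j [ 31.2   3.9 -58.3  51.7  -2.1 -67.8] w 0.0162
back 6
travel [ 0.0001  0.0015 -0.    ] dr [-0.0062 -0.     -0.0155]
travel [-0.0228  0.0015 -0.0566] dr [-0.0062 -0.     -0.0155]
travel [-0.0602  0.0015 -0.1493] dr [-0.0062 -0.     -0.0155]
-61 0 [ 31.1   3.8 -58.3  51.6  -2.1 -67.8] False
-61 0.03 [ 40.6   0.5 -52.5  28.4 -12.5 -52.6] True
-61 0.06 [ 43.9  -3.  -50.2  23.8 -18.5 -50.4] True
-61 0.09 [ 46.7  -6.3 -48.5  21.6 -23.9 -50.2] True
-57 0 [ 38.9   4.5 -50.8  25.  -10.9 -44.2] True
-57 0.03 [ 41.7   1.  -48.9  20.7 -16.6 -42.1] True
-57 0.06 [ 44.2  -2.4 -47.4  18.8 -21.7 -42. ] True
-57 0.09 [ 46.7  -5.6 -46.   17.7 -26.7 -42.7] True
-55 0 [ 39.5   4.8 -48.8  20.6 -13.3 -38.4] True
-55 0.03 [ 41.9   1.3 -47.3  18.1 -18.4 -37.8] True
-55 0.06 [ 44.3  -2.  -46.1  16.8 -23.2 -38.3] True
-55 0.09 [ 46.6  -5.2 -44.8  16.1 -28.  -39.3] True
-53 0 [ 39.8   5.  -47.1  17.4 -15.3 -33.7] True
-53 0.03 [ 42.    1.6 -46.   15.9 -20.  -33.9] True
-53 0.06 [ 44.2  -1.7 -44.9  15.1 -24.7 -34.8] True
-53 0.09 [ 46.5  -4.9 -43.7  14.7 -29.3 -36. ] True
```

Request:
jog_arm(
  travel=[
    [0,0.0005,0],
    [0,0.001,0],
    [0.0001,0.0015,0],
    [0.0001,0.0015,0],
    [0.0001,0.0015,0],
    [0.0001,0.0015,0],
    [0.0001,0.0015,0],
    [0.0001,0.0015,0],
    [0.0001,0.0015,0],
    [0.0001,0.0015,0],
  ],
  dr=[
    [-0.0021,0,-0.0052],
    [-0.0042,0,-0.0103],
    [-0.0062,0,-0.0155],
    [-0.0062,0,-0.0155],
    [-0.0062,0,-0.0155],
    [-0.0062,0,-0.0155],
    [-0.0062,0,-0.0155],
    [-0.0062,0,-0.0155],
    [-0.0062,0,-0.0155],
    [-0.0062,0,-0.0155],
  ],
  claw=[0,0,0,0,0,0,0,0,0,0],
)

```text
time_s: 25.5
tcp_pos: [0.5446, 0.1781, 0.1206]
eef_rot: [-155.9, 3.4, -69.0]
contact_force: [-14.1, 8.0, -0.9]
gripper_width: 0.0157
gripper_force: 55.0
```

Run:
```python
from kin import *
ko,M=krel()
b=kt(-55,-.0005)
print('-51');go(*kt(-51,-.0005),base=b);go(*kt(-53,-.0005),base=b);go(*kt(-55,.03),base=b);go(*kt(-55,.08),base=b)
```

```text
t 25.5 key xyz off mouth (key frame mm; x,-y,-z tool) [-1.12  0.68  0.09] ang -54.89 tilt 0.08 F key [-10.6  10.1  -7.2] Mz [-5.32 -5.01 -2.07] j [ 39.6   4.9 -48.7  20.3 -13.3 -38.2] w 0.0157
-51
travel [ 0.     0.001 -0.   ] dr [-0.0042  0.     -0.0103]
travel [ 0.      0.0005 -0.    ] dr [-0.0021 -0.     -0.0052]
travel [-0.0229 -0.     -0.0566] dr [0. 0. 0.]
travel [-0.0603 -0.     -0.1493] dr [0. 0. 0.]
```

Request:
jog_arm(
  travel=[
    [0,0.0005,0],
    [0,0.001,0],
    [0,0.001,0],
    [-0.004,0.001,-0.0093],
    [-0.0076,0.001,-0.0186],
    [-0.0115,0.001,-0.028],
    [-0.0153,0.001,-0.037],
    [-0.019,0.001,-0.0466],
    [-0.0229,0.001,-0.0566],
    [-0.0229,0.001,-0.0566],
  ],
  dr=[
    [-0.0021,0,-0.0052],
    [-0.0042,0,-0.0103],
    [-0.0042,0,-0.0103],
    [-0.0042,0,-0.0103],
    [-0.0042,0,-0.0103],
    [-0.0042,0,-0.0103],
    [-0.0042,0,-0.0103],
    [-0.0042,0,-0.0103],
    [-0.0042,0,-0.0103],
    [-0.0042,0,-0.0103],
  ],
  claw=[0,0,0,0,0,0,0,0,0,0],
)

```text
time_s: 26.75
tcp_pos: [0.5314, 0.1826, 0.1487]
eef_rot: [-157.0, 1.9, -65.7]
contact_force: [-0.5, -0.9, -2.2]
gripper_width: 0.0156
gripper_force: 55.0
```

Run:
```python
from kin import *
ko,M=krel(); st=r.get_state()
base=(np.array(st["tcp_pos"]),R.from_euler('xyz',st["eef_rot"],degrees=True).as_matrix())
go(base[0]+n*.08,base[1])
p,T=tool(np.array([.4581,-.1325,.040]),MK,22,.034)
tr,dr=go(p+[0,0,.1],T); print(np.linalg.norm(dr)*360)
for w in (0,.25,.5,.75,1):
    q=R.from_matrix(base[1]); d=R.from_rotvec(dr*2*np.pi*w); pos=(base[0]+n*.08)*(1-w)+w*(p+[0,0,.12])
    x,e=ik(pos,(q*d).as_matrix(),st["joints"]); print(w,np.round(x,1),e<1e-4)
```

```text
t 26.75 key xyz off mouth (key frame mm; x,-y,-z tool) [  0.18  -1.4  -31.18] ang -51.05 tilt 0.08 F key [-0.   1.6  1.8] Mz [-1.6   0.09 -0.63] j [ 42.    1.9 -44.5  14.  -21.7 -30.2] w 0.0156
travel [-0.06   -0.0002 -0.1483] dr [0. 0. 0.]
travel [ 0.5042  0.3589 -0.187 ] dr [-0.0876 -0.0788 -0.1215]
60.91464913041197
0 [ 47.9  -6.5 -41.7  13.4 -33.7 -33.8] True
0.25 [ 30.5  -2.7 -28.8  -8.7 -49.   10.6] True
0.5 [ 16.2   3.9 -20.3 -14.6 -63.7  38.6] True
0.75 [  7.3  11.1 -14.5 -12.7 -74.8  57.9] True
1 [  1.8  18.  -10.9  -7.  -82.1  73.4] True
```

Out cleanly. Now back over the rack; once the arm is clear I'll look at the clamp.

Request:
jog_arm(
  travel=[
    [-0.03,0,-0.07],
    [-0.06,0,-0.148],
    [0,0.04,-0.16],
    [0.08,0.09,-0.18],
    [0.17,0.14,-0.19],
    [0.26,0.2,-0.2],
    [0.35,0.26,-0.2],
    [0.43,0.31,-0.195],
    [0.504,0.359,-0.187],
    [0.504,0.359,-0.187],
  ],
  dr=[
    [0,0,0],
    [0,0,0],
    [-0.012,-0.011,-0.017],
    [-0.025,-0.022,-0.034],
    [-0.037,-0.034,-0.052],
    [-0.05,-0.045,-0.069],
    [-0.062,-0.056,-0.086],
    [-0.075,-0.067,-0.104],
    [-0.0876,-0.0788,-0.1215],
    [-0.0876,-0.0788,-0.1215],
  ],
  claw=[0,0,0,0,0,0,0,0,0,0],
)

```text
time_s: 28.0
tcp_pos: [0.4502, -0.1341, 0.1533]
eef_rot: [179.8, 22.4, -17.2]
contact_force: [0.0, 0.8, -1.9]
gripper_width: 0.016
gripper_force: 55.0
```

Request:
jog_arm(
  travel=[
    [0,0,0],
    [0,0,0],
    [0,0,0],
    [0,0,0],
    [0,0,0],
    [0,0,0],
    [0,0,0],
    [0,0,0],
    [0,0,0],
    [0,0,0],
  ],
  dr=[
    [0,0,0],
    [0,0,0],
    [0,0,0],
    [0,0,0],
    [0,0,0],
    [0,0,0],
    [0,0,0],
    [0,0,0],
    [0,0,0],
    [0,0,0],
  ],
  claw=[0,0,0,0,0,0,0,0,0,0],
)

```text
time_s: 29.25
tcp_pos: [0.4507, -0.1307, 0.1556]
eef_rot: [179.9, 22.1, -17.0]
contact_force: [0.6, -0.0, -2.4]
gripper_width: 0.0155
gripper_force: 55.0
```

Run:
```python
from kin import *
state()
p,T=tool(np.array([.4581,-.1325,.040]),MK,22,.034); print(p)
tr,dr=go(p+[0,0,.03],T);go(p+[0,0,.0005],T)
c=cam('top');d=cam('scene')
im=np.hstack([rect(c,mouth,U,V,.05,400),rect(d,mouth,U,V,.05,400)])
f=lambda c,b:cv2.resize(c["pixels"][b[1]:b[3],b[0]:b[2],::-1],(400,200),interpolation=cv2.INTER_CUBIC)
im=np.vstack([im,np.hstack([f(d,(262,150,382,210)),f(c,(340,250,460,310))])])
cv2.imwrite('pics/after.png',np.clip(im*1.6,0,255).astype('uint8'))
```

```text
{'time_s': np.float64(29.25), 'joints': array([  1.8435,  19.15  , -12.2157,  -6.9899, -79.7538,  73.667 ]), 'tcp_pos': array([ 0.4507, -0.1307,  0.1556]), 'eef_rot': array([179.8807,  22.0911, -17.0411]), 'contact_force': array([ 0.5532, -0.0458, -2.4019]), 'gripper_width': np.float64(0.0155), 'gripper_force': np.float64(54.9877)}
[ 0.45129348 -0.13041904  0.05638351]
travel [ 0.0529 -0.0011  0.1279] dr [ 0.0003  0.0003 -0.0001]
travel [ 0.0751 -0.0012  0.1826] dr [ 0.0003  0.0003 -0.0001]
```

View pics/after.png

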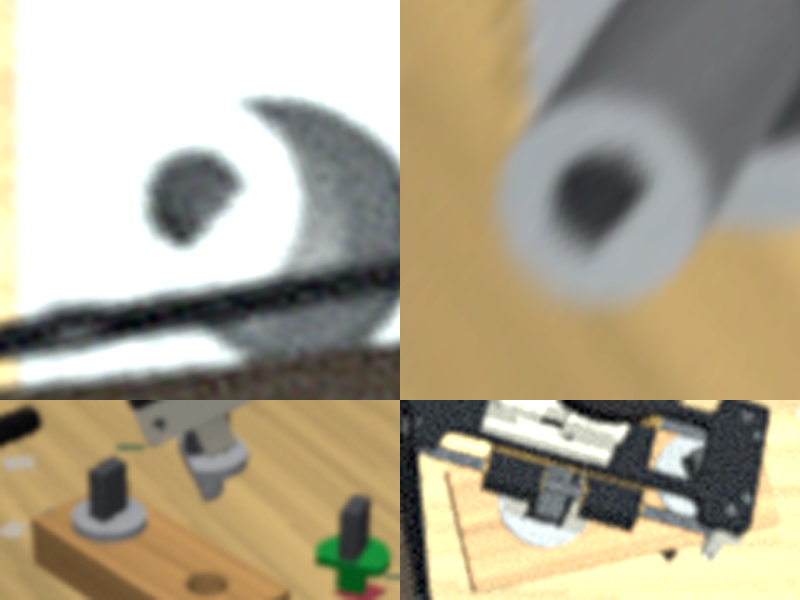

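The socket's flat now faces about -42° from up-slope (it was +38°), and the disc lies against the rib. The key hangs upright over its hole. Lowering.

Request:
jog_arm(
  travel=[
    [0.015,-0.001,0.036],
    [0.03,-0.001,0.073],
    [0.042,-0.001,0.102],
    [0.0529,-0.001,0.1279],
    [0.0529,-0.001,0.1279],
    [0.058,-0.001,0.141],
    [0.063,-0.001,0.154],
    [0.068,-0.001,0.166],
    [0.068,-0.001,0.166],
    [0.068,-0.001,0.166],
  ],
  dr=[
    [0,0,0],
    [0,0,0],
    [0,0,0],
    [0,0,0],
    [0,0,0],
    [0,0,0],
    [0,0,0],
    [0,0,0],
    [0,0,0],
    [0,0,0],
  ],
  claw=[0,0,0,0,0,0,0,0,0,0],
)

```text
time_s: 30.6
tcp_pos: [0.4512, -0.1305, 0.066]
eef_rot: [179.9, 22.1, -17.0]
contact_force: [1.1, 0.4, -2.5]
gripper_width: 0.0156
gripper_force: 55.0
```

Run:
```python
from kin import *
state()
p,T=tool(np.array([.4581,-.1325,.040]),MK,22,.034)
go(p+[0,0,.0005],T)
```

```text
{'time_s': np.float64(30.6), 'joints': array([  1.8511,  24.8822, -17.0752,  -7.3531, -69.2316,  75.0348]), 'tcp_pos': array([ 0.4512, -0.1305,  0.066 ]), 'eef_rot': array([179.8794,  22.0773, -17.0348]), 'contact_force': array([ 1.0748,  0.3545, -2.4929]), 'gripper_width': np.float64(0.0156), 'gripper_force': np.float64(54.9877)}
travel [ 0.007  -0.0002  0.0169] dr [ 0.0003  0.0002 -0.0001]
```

Request:
jog_arm(
  travel=[
    [0.002,0,0.005],
    [0.004,0,0.01],
    [0.006,0,0.014],
    [0.007,0,0.017],
    [0.007,0,0.017],
    [0.007,0,0.017],
    [0.007,0,0.017],
    [0.007,0,0.017],
    [0.007,0,0.017],
    [0.007,0,0.017],
  ],
  dr=[
    [0,0,0],
    [0,0,0],
    [0,0,0],
    [0,0,0],
    [0,0,0],
    [0,0,0],
    [0,0,0],
    [0,0,0],
    [0,0,0],
    [0,0,0],
  ],
  claw=[0,0,0,0,0,0,0.6,0.6,0.6,0.6],
)

```text
time_s: 31.85
tcp_pos: [0.4511, -0.1305, 0.0568]
eef_rot: [179.9, 22.1, -17.0]
contact_force: [0.4, 0.1, 0.8]
gripper_width: 0.0495
gripper_force: 0.0
```

Request:
jog_arm(
  travel=[
    [0,0,0],
    [0,0,0],
    [-0.015,0,-0.037],
    [-0.045,0,-0.11],
    [-0.08,0,-0.2],
    [-0.11,0,-0.28],
    [-0.11,0,-0.28],
    [-0.11,0,-0.28],
    [-0.11,0,-0.28],
    [-0.11,0,-0.28],
  ],
  dr=[
    [0,0,0],
    [0,0,0],
    [0,0,0],
    [0,0,0],
    [0,0,0],
    [0,0,0],
    [0,0,0],
    [0,0,0],
    [0,0,0],
    [0,0,0],
  ],
  claw=[0.6,0.6,0.6,0.6,0.6,0.6,0.6,0.6,0.6,0.6],
)

```text
time_s: 33.1
tcp_pos: [0.4524, -0.1307, 0.2063]
eef_rot: [179.8, 22.2, -17.1]
contact_force: [-0.1, 0.3, -0.8]
gripper_width: 0.0523
gripper_force: 0.0
```

Run:
```python
from kin import *
np.set_printoptions(precision=4,suppress=True)
state()
s=cam('scene'); X=cloud(s).reshape(-1,3)
k=X[(np.hypot(X[:,0]-.457,X[:,1]+.131)<.045)&(X[:,2]>.0445)&(X[:,2]<.056)]
print('collar',len(k),np.median(k[:,2]),k.mean(0),'(before .0495 [.4595 -.1215 .0494])')
h=X[(np.hypot(X[:,0]-.457,X[:,1]+.131)<.045)&(X[:,2]>.062)&(X[:,2]<.12)]; print('handle',len(h),h[:,2].max(),h.mean(0))
c0=np.load('scene.npy',allow_pickle=True).item(); Y=cloud(c0).reshape(-1,3)
h=Y[(np.hypot(Y[:,0]-.457,Y[:,1]+.131)<.045)&(Y[:,2]>.062)&(Y[:,2]<.12)]; print('before',len(h),h[:,2].max(),h.mean(0))
f=lambda c,b:cv2.resize(c["pixels"][b[1]:b[3],b[0]:b[2],::-1],(400,300),interpolation=cv2.INTER_CUBIC)
cv2.imwrite('pics/end.png',np.clip(np.hstack([f(s,(262,150,358,222)),f(s,(262,215,402,320))])*1.5,0,255).astype('uint8'))
```

```text
{'time_s': np.float64(33.1), 'joints': array([  1.837 ,  16.7932,  -8.4293,  -6.8986, -85.955 ,  72.9115]), 'tcp_pos': array([ 0.4524, -0.1307,  0.2063]), 'eef_rot': array([179.8498,  22.1901, -17.0559]), 'contact_force': array([-0.0779,  0.3479, -0.811 ]), 'gripper_width': np.float64(0.0523), 'gripper_force': np.float64(0.0)}
collar 167 0.04954367513417257 [ 0.4596 -0.1215  0.0497] (before .0495 [.4595 -.1215 .0494])
handle 177 0.09373362309447197 [ 0.463  -0.1288  0.0803]
before 181 0.09517030132617199 [ 0.4632 -0.1288  0.08  ]
```

View pics/end.png

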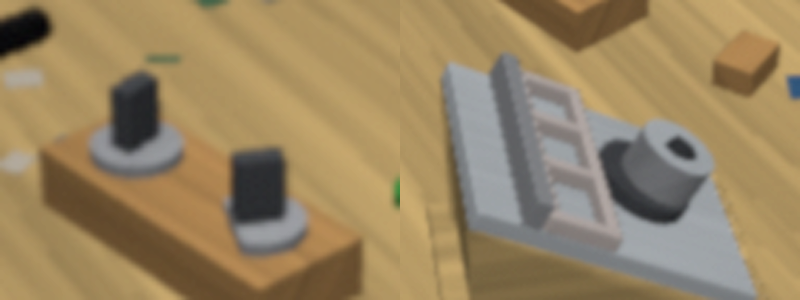

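The key is back exactly as it started (crop (265,200)), and the disc touches the rib at (605,150). Handing in.

```bash
python3 -c "
from plant import r
print(r.close_job())"
```

```text
the job is handed in; nothing more can be done
None
```

The rib looks clamped, the D-key is back upright and fully home in its original rack hole, and the job is handed in at about 33 s; no verdict was returned, and I judged the stop from the force rise and the disc against the rib because I could not read the spindle angle directly.

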